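# Fill the tilt-out tea drawer, one ball per well

## Task

Tip the ivory drawer of the tea stand fully out by its steel knob and fill it from the loose tray, one tea ball to each of its four wells; lower each ball into its well rather than dropping it, and let none fall on the dresser. Then, with every well filled, tip the drawer fully shut again with all four balls still in their wells. Leave the kettle, the caddy and the two mugs standing where they are.

Things in the scene. Friction and masses are not known exactly. Their poses are not given: they have to be found in the camera images.
- stand: Fixed tea stand: two round brown wicker-look tiers, 340 mm across, with a tilt-out ivory drawer between. Origin on the dresser, in the plane of the shut drawer's front, mid-width; +x into the stand, z up. Lower rim top z = 20 mm; tiers centred at x = 165 mm. Ivory cheeks beside the drawer (y = +-126 mm): z to 90 mm where x is over 15 mm, 34 mm in front of that. Steel posts at x = 80, y = +-136 mm.
- upper_tier (a point): Centre of the upper tier's floor, 163 mm above the dresser. The tier is 340 mm across, its underside 157 mm and its rim top 191 mm above the dresser. Its edge comes 5 mm in front of the stand's origin, over the back of the tipped-out wells, and stops a hand held upright over them: reach in under it with the tool leaning as the tipped wells do, fingers down and into the stand.
- drawer (a joint): Tilt of the drawer about its lower front edge, rad: 0 fully shut (wells upright), growing as its top comes out, 0.60 fully out at the stop. Starts shut or slightly ajar. The hinge is stiff (0.22 N m, about 4 N at the knob) and stays where left. Drawer 240 mm wide; front plate 6 mm thick, 78 mm tall above the hinge, 18 mm above the dark well plate behind it.
- drawer_hinge (a point): Middle of the drawer's hinge line, at the inner face of its front plate, 24 mm above the dresser. The hinge runs along this y axis (same as the stand's y). Axes tilt with the drawer: x into the drawer, z up along the front plate.
- drawer_knob (a point): Centre of the head of the steel drawer knob: head 28 mm in diameter, 16 mm thick, its axis square to the drawer front, on a 12 mm neck, 35 mm out from the front plate. In the drawer's axes it lies 41 mm in front of the hinge (-x) and 55 mm above it. It can be pinched from both sides along y, and turns between the pads as the drawer tips. Axes tilt with the drawer.
- well1 (a point): Well 1 of 4, counted from the stand's -y side, in one row along y, 54 mm apart; round, 38 mm in diameter, 13 mm deep. The point is the seat of a ball's centre: 15 mm above the well's floor, 2 mm above the plate's top, in the drawer's axes 30 mm behind (+x) and 62 mm above the hinge. z points out of the well. With the drawer out, a ball rests about 4 mm nearer the front.
- well2 (a point): Well 2 of 4, counted from the stand's -y side, in one row along y, 54 mm apart; round, 38 mm in diameter, 13 mm deep. The point is the seat of a ball's centre: 15 mm above the well's floor, 2 mm above the plate's top, in the drawer's axes 30 mm behind (+x) and 62 mm above the hinge. z points out of the well. With the drawer out, a ball rests about 4 mm nearer the front.
- well3 (a point): Well 3 of 4, counted from the stand's -y side, in one row along y, 54 mm apart; round, 38 mm in diameter, 13 mm deep. The point is the seat of a ball's centre: 15 mm above the well's floor, 2 mm above the plate's top, in the drawer's axes 30 mm behind (+x) and 62 mm above the hinge. z points out of the well. With the drawer out, a ball rests about 4 mm nearer the front.
- well4 (a point): Well 4 of 4, counted from the stand's -y side, in one row along y, 54 mm apart; round, 38 mm in diameter, 13 mm deep. The point is the seat of a ball's centre: 15 mm above the well's floor, 2 mm above the plate's top, in the drawer's axes 30 mm behind (+x) and 62 mm above the hinge. z points out of the well. With the drawer out, a ball rests about 4 mm nearer the front.
- tray: Fixed loose round tray, wicker-look brown plastic, 240 mm across: flat floor 6 mm above the dresser, rim top 16 mm above the dresser. Origin under its centre on the dresser.
- ball1: Wrapped pressed-tea ball: red sphere 30 mm in diameter with a small round yellow seal, about 14 g, at first lying on the tray's floor at least 60 mm from the next one (centre to centre). It can roll. Origin at its centre.
- ball2: Wrapped pressed-tea ball: red sphere 30 mm in diameter with a small round yellow seal, about 14 g, at first lying on the tray's floor at least 60 mm from the next one (centre to centre). It can roll. Origin at its centre.
- ball3: Wrapped pressed-tea ball: red sphere 30 mm in diameter with a small round yellow seal, about 14 g, at first lying on the tray's floor at least 60 mm from the next one (centre to centre). It can roll. Origin at its centre.
- ball4: Wrapped pressed-tea ball: red sphere 30 mm in diameter with a small round yellow seal, about 14 g, at first lying on the tray's floor at least 60 mm from the next one (centre to centre). It can roll. Origin at its centre.
- kettle: White ceramic kettle on its grey power base, 140 mm across (spout and handle to 210 mm) and 162 mm tall, on the upper tier: leave it. Origin under its centre.
- caddy: Round steel caddy with a spring clip lid, 85 mm across and 109 mm tall, on the upper tier: leave it. Origin under its centre.
- mug1: Brown mug, 82 mm across and 92 mm tall, handle at its +y, on the dresser beyond the loose tray: leave it. Origin under its centre.
- mug2: The second, like brown mug, beside the first: leave it. Origin under its centre.

How it is judged:
By the outcome, as a careful person would: the job done as asked, in the order asked, and still so for the second after the job is handed in, with the robot touching nothing.
It also fails if it takes over 72 s, if anything falls off the work surface, if the arm or the gripper's body presses on something with over 40 N, if the wrist force passes 120 N, or if a joint passes its speed limit or range.

## Robot

A 7-joint arm with a two-finger parallel gripper is mounted at the origin on the work surface. World frame = base frame: x ahead of the robot, y to its left, z up, the work surface at z = 0. Lengths are in mm, angles in rad, forces in N, time in s.
With the tool pointing down it reaches from about 425 to 925 mm from the base axis. Payload 6.8 kg.
Tool frame: the origin (TCP) lies midway between the tips of the shut fingers; the grasp point (between the pads) lies 19 mm behind it; z points along the fingers, y is the line along which they close (so a half turn about z gives the same grasp; the last joint's range is limited). The gripper opens to 88 mm and grips with 3 to 60 N. Pads are 20 mm wide; open, the fingers measure 115 mm over their backs; the gripper's body (75 mm by 178 mm) begins 61 mm behind the grasp point.
Start: joints at [-1.343, 0.477, 0.022, 1.555, -0.011, 1.109, -0.083], TCP at [222.426, 637.318, 222.664] pointing down, gripper open.
Joint ranges: [-2.96, 2.96], [-0.34, 2.1], [-1.41, 1.46], [0.24, 2.44], [-1.37, 4.51], [0.17, 1.92], [-2.96, 2.96]. Speed limits (rad/s): [2.39, 2.39, 3.14, 3.14, 3.14, 3.14, 3.14].

## Interface

Orientations are given as a unit quaternion [x, y, z, w].
In Python, from workcell import manip, kin, eyes, get_time, get_joints, get_qvel, get_effort, get_tool_pos, get_tcp_rot, get_contact_force, get_ft_torque, get_grip_width, get_gripper_force gives the robot as it stands. Calls block until the motion is done:
- manip.goto(position, orientation): joint-space move of the TCP to a pose.
- manip.movel(position, rotation=None, feed=150, contact_N=None): straight line of the TCP; rotation=None keeps the orientation; feed is the mean speed in mm/s. With contact_N (N) it stops when the force on the tool has changed by that much, and returns True; else False.
- manip.move_j(angles): joint-space move.
- manip.grip(opening, grip_force=None): opening from 0.0 (shut) to 1.0 (fully open); grip_force is the grip in N (None keeps the last); returns when the fingers have stopped.
- manip.wait(seconds).
- kin.solve_ik(position, orientation): joint angles nearest the present ones, or None.
- eyes.capture(name): name is "side" or "top" or "wrist"; returns a dict with "pixels" (384x512x3 uint8, red, green, blue), "camera_matrix" (3x3 intrinsics, pixels), "D" ([k1, k2, p1, p2, k3] as OpenCV has them; the pictures are not rectified), "R" (3x3) and "t" (3): a world point X has camera coordinates R X + t; the wrist camera has in their place "T_tool_cam" (4x4, takes a point from camera to tool coordinates, whose origin is the TCP and whose axes are the flange's). Camera axes: x right, y down, z forward; pixel columns grow to the right and rows downward; lengths in mm; the calibration is good to about 2 mm. A picture is of the moment at which its call begins: read the wrist's pose just before it. There is no depth.
A pose or a line that the arm cannot do raises manip.Unreachable and nothing moves.
- manip.close_job(): hands the job in; it is judged then, once.
Readings, each from a call of its own:
- get_time(): time.
- get_joints(): joint angles.
- get_qvel(): joint speeds.
- get_effort(): joint torques, N m.
- get_tool_pos(): TCP position.
- get_tcp_rot(): TCP orientation.
- get_contact_force(): force on the tool from outside, world axes, zero at the start.
- get_ft_torque(): the same for the moment, N m.
- get_grip_width(): opening from 0.0 (shut) to 1.0 (fully open).
- get_gripper_force(): force on a finger pad.
Only numpy, scipy, OpenCV 4.12 (cv2) and the standard library are available. Lean on these libraries where they do the work, as an engineer would, in place of code of your own. Each camera call takes 0.05 s, during which the arm holds its last target. There are 200 camera calls.

## Working session

There is one attempt and no reset: what is moved stays moved. The work goes in short steps, each a Python script; the robot and the scene stay as the last script left them, time stands still between calls to the robot, and variables do not carry over. Pictures are saved under pics/ and viewed, at most 10 in all, crops included, and the job is handed in when it is done.

```bash
mkdir -p pics; ls
python3 - <<'E'
from workcell import *
import cv2,numpy as np,pickle
d={}
for n in("side","top","wrist"):
    c=eyes.capture(n); d[n]=c; cv2.imwrite(f"pics/{n}0.png",c["pixels"][:,:,::-1])
    print(n,{k:np.round(v,3).tolist() for k,v in c.items() if k!="pixels"})
print(get_time(),get_tool_pos(),get_tcp_rot(),get_grip_width())
a=np.hstack([d["side"]["pixels"],d["top"]["pixels"]])[:,:,::-1]
pickle.dump(d,open("c0.pkl","wb"))
E
```

```text
pics
side {'camera_matrix': [[418.29, 0.0, 247.881], [0.0, 418.29, 185.265], [0.0, 0.0, 1.0]], 'D': [-0.14, 0.0, 0.0, 0.0, 0.0], 'R': [[0.686, 0.728, -0.006], [0.442, -0.423, -0.791], [-0.579, 0.54, -0.611]], 't': [-428.251, -142.972, 1567.423]}
top {'camera_matrix': [[440.034, 0.0, 259.505], [0.0, 440.034, 189.454], [0.0, 0.0, 1.0]], 'D': [-0.154, 0.0, 0.0, 0.0, 0.0], 'R': [[-0.05, -0.999, -0.003], [-0.978, 0.049, -0.202], [0.202, -0.007, -0.979]], 't': [28.204, 607.298, 1009.161]}
wrist {'camera_matrix': [[305.227, 0.0, 250.441], [0.0, 305.227, 192.549], [0.0, 0.0, 1.0]], 'D': [-0.007, 0.0, 0.0, 0.0, 0.0], 'T_tool_cam': [[0.0, -0.967, -0.256, 70.795], [1.0, 0.0, 0.001, -0.404], [-0.001, -0.256, 0.967, -162.905], [0.0, 0.0, 0.0, 1.0]]}
0.15 [222.27794968 636.87898907 221.9216007 ] [ 1.67081297e-01  9.85942878e-01 -6.90971304e-04 -5.99156768e-05] 0.9991350441327775
```

View pics/side0.png

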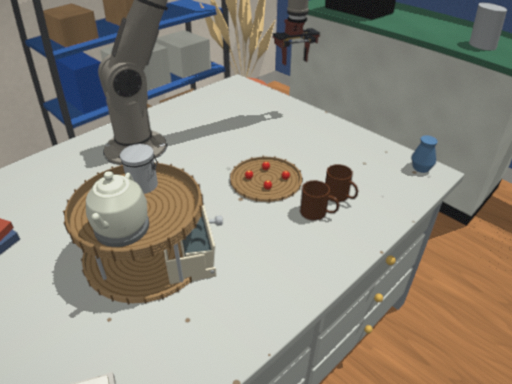

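View pics/top0.png

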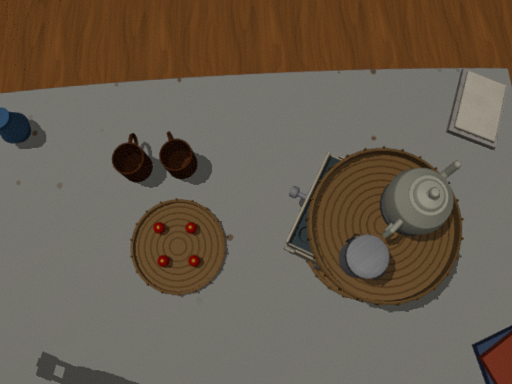

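The side view shows the stand at left with its knob at about (219,220), and the tray balls near (250,174), (266,166), (286,175) and (268,185). In the top view the knob is at about (294,192), the stand centre is near (383,225), and the tray is centred near (179,246) with balls at (160,228), (191,228), (164,261) and (195,261). I'll enlarge the stand for accurate fitting.

Run:
```python
import cv2
t=cv2.imread("pics/top0.png")[140:310,270:470]; s=cv2.imread("pics/side0.png")[140:305,60:240]
cv2.imwrite("pics/tc.png",cv2.resize(t,None,fx=3.5,fy=3.5,interpolation=cv2.INTER_CUBIC))
cv2.imwrite("pics/sc.png",cv2.resize(s,None,fx=3.5,fy=3.5,interpolation=cv2.INTER_CUBIC))
```

```text
(no output)
```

View pics/tc.png

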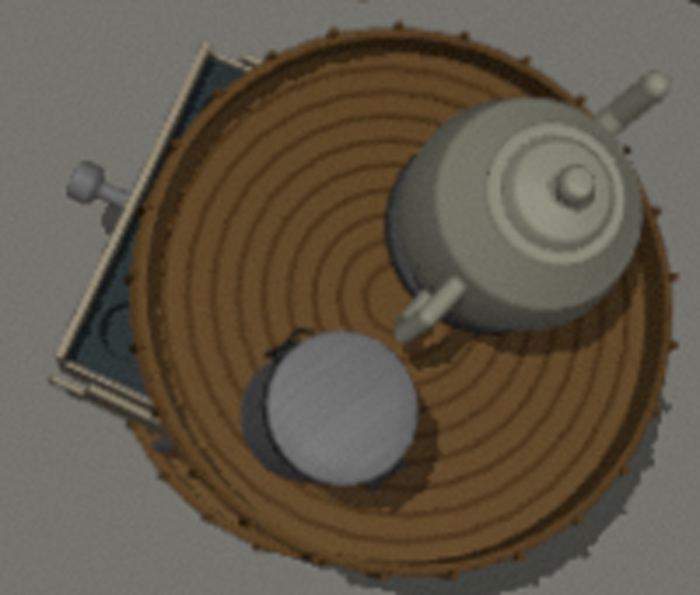

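View pics/sc.png

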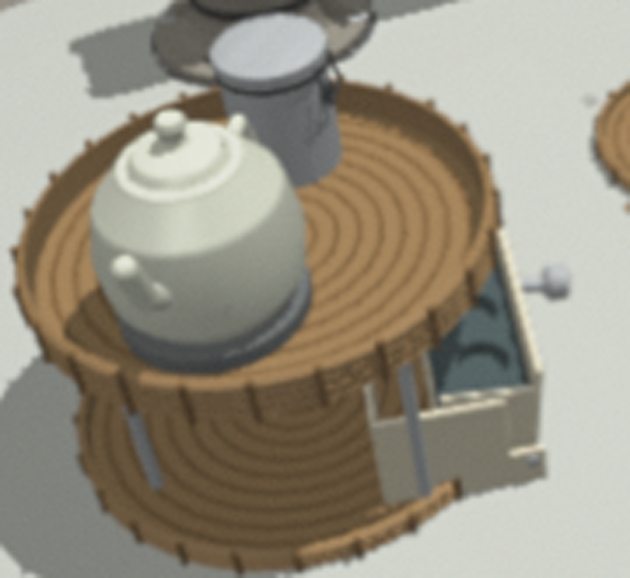

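The crops give these features, converted to full-image pixels in code:

| Feature | Top crop | Side crop |
|---|---|---|
| Knob head | (87,182) | (555,281) |
| Front plate top corner, +y end | (205,44) | (541,374) |
| Front plate top corner, -y end | (61,358) | (500,232) |

The drawer looks ajar.

```bash
cat > h.py <<'E'
import numpy as np,cv2,pickle
from scipy.optimize import least_squares
from scipy.spatial.transform import Rotation as Ro
def proj(c,X):
    return cv2.projectPoints(np.atleast_2d(X).astype(float),cv2.Rodrigues(c["R"])[0],np.array(c["t"],float),np.array(c["camera_matrix"]),np.array(c["D"]))[0][:,0]
def back(c,uv,z):
    n=cv2.undistortPoints(np.array([[uv]],float),np.array(c["camera_matrix"]),np.array(c["D"]))[0,0]
    R=np.array(c["R"]);C=-R.T@c["t"];d=R.T@np.r_[n,1];return C+d*(z-C[2])/d[2]
def reds(img,box):
    x0,y0,x1,y1=box;h=cv2.cvtColor(img[y0:y1,x0:x1],cv2.COLOR_RGB2HSV)
    m=(((h[...,0]<8)|(h[...,0]>172)|((h[...,0]<35)&(h[...,1]>200)&(h[...,2]>150)))&(h[...,1]>170)&(h[...,2]>70)).astype(np.uint8)
    n,_,s,ce=cv2.connectedComponentsWithStats(m)
    return [(ce[i]+[x0,y0],s[i,4]) for i in range(1,n) if s[i,4]>15]
def drw(p,th,h=0.):  # drawer->stand
    p=np.atleast_2d(p).astype(float);c,s=np.cos(th),np.sin(th)
    return np.c_[h+p[:,0]*c-p[:,2]*s,p[:,1],24+p[:,0]*s+p[:,2]*c]
def wor(S,p):
    c,s=np.cos(S[2]),np.sin(S[2]);p=np.atleast_2d(p);return np.c_[S[0]+c*p[:,0]-s*p[:,1],S[1]+s*p[:,0]+c*p[:,1],p[:,2]]
E
python3 - <<'E'
from h import *
d=pickle.load(open("c0.pkl","rb"));T,Sd=d["top"],d["side"]
tp=lambda a:np.array(a)/3.5-.36+[270,140]
sp=lambda a:np.array(a)/3.5-.36+[60,140]
D=[[-41,0,55],[-6,120,78],[-6,-120,78]]
tops=tp([[87,182],[205,44],[61,358]]);sides=sp([[555,281],[541,374],[500,232]])
rim=tp([[133,300],[400,28],[671,290],[400,574],[190,125],[590,95]])
R=np.array([back(T,r,191)[:2] for r in rim])
for h in(0,6):
  def f(v):
    W=wor(v,drw(D,v[3],h));c=wor(v,[[165,0,191]])[0,:2]
    return np.r_[(proj(T,W)-tops).ravel(),(proj(Sd,W)-sides).ravel(),(np.linalg.norm(R-c,axis=1)-170)/2.5]
  for y0 in(-1.6,):
    r=least_squares(f,[450,-100,-1.9,.2],loss="soft_l1");print(h,r.x.round(3),r.cost);print(f(r.x).round(1))
print([(a.round(1).tolist(),n,back(T,a,21).round(1).tolist()) for a,n in reds(T["pixels"],(125,195,235,300))])
print([(a.round(1).tolist(),n,back(Sd,a,21).round(1).tolist()) for a,n in reds(Sd["pixels"],(225,155,305,200))])
E
```

```text
0 [ 573.813 -124.088   29.348   44.06 ] 24.78377610699648
[ -0.6   0.1  -0.1  -1.   -1.2   0.   -0.6   0.7  -0.5   0.9  -4.9 -17.2
   0.2  -1.2  -1.   -0.2  -0.6   2.2]
6 [ 5.74227e+02 -1.23568e+02 -2.07000e+00  1.54000e-01] 25.901576369319145
[ -0.1   0.6  -0.3  -1.   -1.4  -0.1  -1.1   1.8  -0.4   1.2  -4.7 -16.9
  -0.1  -1.3  -0.7  -0.2  -0.8   2.3]
[([158.2, 227.0], np.int32(83), [533.0, 256.2, 21.0]), ([190.6, 227.3], np.int32(78), [528.5, 174.3, 21.0]), ([162.5, 260.5], np.int32(81), [448.9, 246.3, 21.0]), ([193.5, 260.2], np.int32(80), [446.5, 169.0, 21.0])]
[([265.6, 165.3], np.int32(40), [446.9, 251.1, 21.0]), ([248.6, 174.3], np.int32(40), [444.7, 173.1, 21.0]), ([285.2, 174.8], np.int32(43), [530.9, 258.8, 21.0]), ([267.3, 184.8], np.int32(46), [527.9, 177.3, 21.0])]
```

```bash
cat >> h.py <<'E'
def tool(S,lean):  # tool y = stand +Y, z down leaning into stand
    X=np.array([np.cos(S[2]),np.sin(S[2]),0]);Y=np.array([-X[1],X[0],0]);z=np.sin(lean)*X-np.cos(lean)*np.array([0,0,1.])
    return np.c_[np.cross(Y,z),Y,z]
def q(M): return Ro.from_matrix(M).as_quat()
E
python3 - <<'E'
from h import *
from workcell import *
d=pickle.load(open("c0.pkl","rb"));T,Sd=d["top"],d["side"]
tp=lambda a:np.array(a)/3.5-.36+[270,140]
sp=lambda a:np.array(a)/3.5-.36+[60,140]
D=[[-41,0,55],[-6,120,78],[-6,-120,78]]
tops=tp([[87,182],[205,44],[61,358]]);sides=sp([[555,281],[541,374]])
rim=tp([[133,300],[400,28],[671,290],[400,574],[190,125],[590,95]])
R=np.array([back(T,r,191)[:2] for r in rim])
for h in(0,6,None):
  def f(v):
    hh=v[4] if h is None else h
    W=wor(v,drw(D,v[3],hh));c=wor(v,[[165,0,191]])[0,:2]
    return np.r_[(proj(T,W)-tops).ravel(),(proj(Sd,W[:2])-sides).ravel(),(np.linalg.norm(R-c,axis=1)-170)/2.5]
  r=least_squares(f,[574,-123,-2.07,.1,3],loss="soft_l1");print(h,r.x.round(3),r.cost);print(f(r.x).round(1))
  if h==6:S=r.x
np.save("S.npy",S)
def chk(n,p,lean):
    M=tool(S,lean);j=kin.solve_ik(list(p),list(q(M)));print(n,np.round(p),None if j is None else np.round(j,2))
for th in(0,S[3],.6):
    k=wor(S,drw([-41,0,55],th,6))[0]
    for L in(.3,.6):
        z=tool(S,L)[:,2]; chk(("k",th,L),k+14*z,L); chk("app",k-90*z,L)
for i in range(4):
    w=wor(S,drw([27,-81+54*i,62],.6,6))[0];z=tool(S,.6)[:,2]
    chk(("w",i),w+3*z,.6);chk("app",w-100*z,.6)
for b in([532,257.5,18],[528,176,18],[448,249,18],[445.5,171,18]):
    chk("b",b,0);chk("bup",np.add(b,[0,0,150]),0)
E
```

```text
0 [ 5.73484e+02 -1.23690e+02 -2.06300e+00  6.30000e-02  3.00000e+00] 4.231401316528887
[-0.5  0.4 -0.1 -0.8 -0.7  0.5 -0.8  0.4 -0.7  0.7  0.2 -1.4 -1.  -0.1
 -0.7  2.1]
6 [ 5.73781e+02 -1.22941e+02 -2.06300e+00  1.34000e-01  3.00000e+00] 5.788444561023618
[ 0.   1.  -0.3 -0.7 -0.8  0.5 -1.4  1.3 -0.6  0.9 -0.1 -1.5 -0.7  0.
 -1.   2.2]
None [ 5.73301e+02 -1.24163e+02 -2.06300e+00  2.80000e-02 -3.18200e+00] 4.008127691098325
[-0.7  0.1 -0.  -0.8 -0.6  0.5 -0.6 -0.1 -0.7  0.6  0.4 -1.3 -1.2 -0.1
 -0.5  2. ]
('k', 0, 0.3) [588. -96.  66.] [-0.53  0.71  0.64  1.81 -0.17  0.88 -0.36]
app [603. -69. 165.] [-0.61  0.6   0.71  1.72 -0.12  1.08 -0.4 ]
('k', 0, 0.6) [587. -99.  67.] [-0.66  0.86  0.71  1.72 -0.01  1.05 -0.54]
app [614. -47. 153.] [-0.75  0.82  0.81  1.59 -0.05  1.25 -0.5 ]
('k', np.float64(0.13380089081583246), 0.3) [592. -90.  60.] [-0.54  0.72  0.64  1.81 -0.18  0.88 -0.37]
app [606. -63. 159.] [-0.62  0.61  0.7   1.72 -0.13  1.08 -0.4 ]
('k', np.float64(0.13380089081583246), 0.6) [590. -93.  61.] [-0.66  0.87  0.71  1.71 -0.03  1.05 -0.54]
app [618. -41. 147.] [-0.76  0.83
[... 667 characters left out ...]
627. -80. 173.] [-0.7   0.81  0.82  1.56 -0.03  1.27 -0.46]
('w', 3) [ 648. -157.   88.] [-0.55  0.92  0.75  1.55 -0.04  1.12 -0.42]
app [ 675. -105.  173.] [-0.63  0.89  0.85  1.43 -0.08  1.31 -0.38]
b [532. 258.  18.] [-0.88  0.65  0.43  1.93 -0.42  0.66 -0.67]
bup [532. 258. 168.] [-0.94  0.43  0.51  1.84 -0.26  0.93 -0.81]
b [528 176  18] [-0.8   0.62  0.47  2.01 -0.47  0.62 -0.5 ]
bup [528 176 168] [-0.89  0.39  0.58  1.93 -0.26  0.9  -0.67]
b [448 249  18] [-0.94  0.55  0.39  2.11 -0.39  0.55 -0.76]
bup [448 249 168] [-1.03  0.29  0.49  2.02 -0.18  0.87 -0.94]
b [446. 171.  18.] [-0.83  0.51  0.41  2.19 -0.41  0.51 -0.6 ]
bup [446. 171. 168.] [-0.96  0.24  0.54  2.1  -0.16  0.84 -0.82]
```

```bash
cat >> h.py <<'E'
def wcap(eyes,pos,quat,name):
    M=np.eye(4);M[:3,:3]=Ro.from_quat(quat).as_matrix();M[:3,3]=pos
    c=eyes.capture("wrist");G=np.linalg.inv(M@np.array(c["T_tool_cam"]));c["R"]=G[:3,:3];c["t"]=G[:3,3]
    pickle.dump(c,open(name+".pkl","wb"));cv2.imwrite(f"pics/{name}.png",c["pixels"][:,:,::-1]);return c
E
python3 - <<'E'
from h import *
from workcell import *
S=np.load("S.npy")
manip.goto([489,190,220],list(q(tool(S,0))))
c=wcap(eyes,get_tool_pos(),get_tcp_rot(),"w1")
for a,n in reds(c["pixels"],(0,0,512,384)): print(a.round(1),n,back(c,a,21).round(1))
k=wor(S,drw([-41,0,55],S[3],6))[0];M=tool(S,.6)
manip.goto(list(k-90*M[:,2]),list(q(M)))
c=wcap(eyes,get_tool_pos(),get_tcp_rot(),"w2");print(get_time(),get_tool_pos(),get_contact_force())
print(proj(c,wor(S,drw([[-41,0,55],[-6,120,78],[-6,-120,78]],S[3],6))))
E
```

```text
[257.3 103.5] 509 [531.6 257.5  21. ]
[198.3 145.1] 464 [448.2 248.4  21. ]
[285.7 167.2] 450 [527.6 176.5  21. ]
[228.1 201.7] 407 [445.5 171.2  21. ]
3.1833 [617.74570498 -39.69637987 147.90746982] [-0.70538871  0.07106109  0.59230085]
[[251.88881067 195.69760102]
 [387.8518484  242.85962296]
 [115.65162524 242.42186831]]
```

View pics/w2.png

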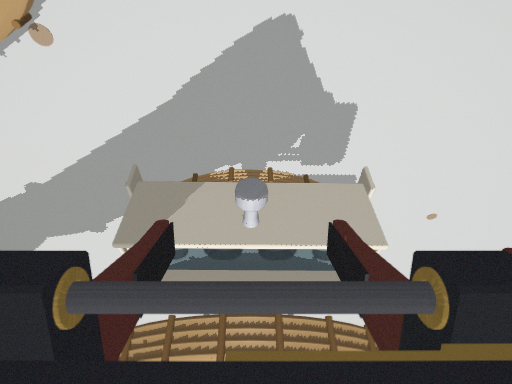

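The wrist picture shows the knob head centred at about (251,195), as predicted. The front plate's outer top corners are at about (121,243) and (380,243), with its lower edge at row 181. I'll refit with these included.

Run:
```python
from h import *
d=pickle.load(open("c0.pkl","rb"));T,Sd=d["top"],d["side"];Wc=pickle.load(open("w2.pkl","rb"))
tp=lambda a:np.array(a)/3.5-.36+[270,140]
sp=lambda a:np.array(a)/3.5-.36+[60,140]
D=[[-41,0,55],[-6,120,78],[-6,-120,78]]
tops=tp([[87,182],[205,44],[61,358]]);sides=sp([[555,281],[541,374]]);wr=[[251,195],[380,243.5],[121,243.5]]
rim=tp([[133,300],[400,28],[671,290],[400,574],[190,125],[590,95]])
R=np.array([back(T,r,191)[:2] for r in rim])
for h in(0,6,None):
  def f(v):
    hh=v[4] if h is None else h
    W=wor(v,drw(D,v[3],hh));c=wor(v,[[165,0,191]])[0,:2]
    return np.r_[(proj(T,W)-tops).ravel(),(proj(Sd,W[:2])-sides).ravel(),(proj(Wc,W)-wr).ravel()/1.5,(np.linalg.norm(R-c,axis=1)-170)/2.5]
  r=least_squares(f,[574,-123,-2.07,.1,3],loss="soft_l1");print(h,r.x.round(3),r.cost);print(f(r.x).round(1))
  W=wor(r.x,drw([[-41,0,55],[0,0,0]],r.x[3],r.x[4] if h is None else h));print(W.round(1), proj(Wc,wor(r.x,drw([[-6,120,0],[-6,-120,0]],r.x[3],r.x[4] if h is None else h))).round(0))
  if h==6: np.save("S.npy",r.x)
```

```text
0 [ 5.72797e+02 -1.24073e+02 -2.06100e+00  7.40000e-02  3.00000e+00] 12.456919776501561
[-0.5  0.7 -0.4 -0.7 -0.7  0.7 -0.9  0.4 -0.5  0.6  0.3  1.3  5.2  0.1
 -4.  -0.1  0.4 -1.3 -1.2 -0.2 -0.4  2. ]
[[ 594.   -84.4   75.8]
 [ 572.8 -124.1   24. ]] [[364. 183.]
 [138. 183.]]
6 [ 5.73184e+02 -1.23099e+02 -2.06000e+00  1.31000e-01  3.00000e+00] 13.054912900209471
[ 0.1  1.3 -0.2 -0.4 -0.5  0.9 -1.6  1.2 -0.7  0.8  0.2  0.8  4.8 -0.3
 -3.7 -0.3  0.1 -1.4 -0.8 -0.  -0.8  2.2]
[[ 592.8  -86.2   73.2]
 [ 570.4 -128.4   24. ]] [[363. 186.]
 [139. 186.]]
None [ 5.72860e+02 -1.23916e+02 -2.06100e+00  8.40000e-02  9.78000e-01] 12.433546216652637
[-0.4  0.8 -0.3 -0.6 -0.7  0.7 -1.   0.5 -0.6  0.6  0.3  1.3  5.1  0.
 -3.9 -0.1  0.4 -1.3 -1.1 -0.2 -0.5  2.1]
[[ 593.8  -84.7   75.4]
 [ 572.4 -124.8   24. ]] [[364. 183.]
 [138. 183.]]
```

Run:
```python
from h import *
from workcell import *
S=np.array([572.8,-124.07,-2.061]);np.save("S.npy",S);h=0;th0=.074
M=tool(S,.6);Q=list(q(M));kp=lambda th:wor(S,drw([-41,0,55],th,h))[0]+12*M[:,2]
manip.movel(list(kp(th0)-100*M[:,2]),Q,feed=200)
print("hit",manip.movel(list(kp(th0)),Q,feed=120,contact_N=8))
f0=np.array(get_contact_force())
manip.grip(0.2,20);manip.wait(.2)
print(get_grip_width()*88,get_gripper_force(),np.array(get_contact_force())-f0)
for th in np.arange(.15,.5601,.082):
    r=manip.movel(list(kp(th)),Q,feed=60,contact_N=35);f=get_contact_force();print(round(th,3),r,np.round(f,1),np.round(np.array(get_tool_pos())-kp(th),1))
    if r:break
print(get_time())
```

```text
hit False
27.23085422136161 19.999817584175617 [ 1.69934249 -2.59134484 -2.87130792]
0.15 False [ 2.5 -5.   1.9] [ 0.2 -0.7  0.4]
0.232 False [ 3.8 -4.6 -0.3] [ 0.3 -0.7  0.1]
0.314 False [ 4.  -4.8 -0.7] [ 0.3 -0.7 -0.1]
0.396 False [ 3.4 -5.3 -0.4] [ 0.4 -0.7 -0.2]
0.478 False [ 3.6 -6.7 -1.2] [ 0.4 -0.7 -0.4]
0.56 False [ 2.9 -6.5 -1.3] [ 0.5 -0.6 -0.5]
7.0833
```

Run:
```python
from h import *
from workcell import *
S=np.load("S.npy");h=0
M=tool(S,.6);Q=list(q(M));kp=lambda th:wor(S,drw([-41,0,55],th,h))[0]+12*M[:,2]
for th in(.58,.60,.62,.64,.66):
    r=manip.movel(list(kp(th)),Q,feed=40,contact_N=14);f=get_contact_force();print(round(th,3),r,np.round(f,1),np.round(np.array(get_tool_pos())-kp(th),1))
    if r:break
p=np.array(get_tool_pos());print(p)
manip.grip(1.0);manip.wait(.1);p1=np.array(get_tool_pos());print(p1-p,get_contact_force())
manip.movel(list(p1-90*M[:,2]),Q,feed=250)
c=wcap(eyes,get_tool_pos(),get_tcp_rot(),"w3")
W=wor(S,drw([[-41,0,55]]+[[30,-81+54*i,60] for i in range(4)],.6,h));print(proj(c,W).round(1).tolist())
M=tool(S,.35);p2=wor(S,drw([-20,0,250],.35,0))[0]
try: manip.goto(list(p2),list(q(M)));c=wcap(eyes,get_tool_pos(),get_tcp_rot(),"w4");print(proj(c,W).round(1).tolist())
except Exception as e: print(e)
print(get_time())
c=eyes.capture("top");cv2.imwrite("pics/t1.png",c["pixels"][:,:,::-1])
```

```text
0.58 False [ 4.8 -6.2 -0.3] [ 0.4 -0.8 -0.2]
0.6 False [ 2.8 -5.   5.3] [ 0.3 -1.   0.6]
0.62 False [ 0.3 -3.4 12.6] [ 0.1 -1.4  1.7]
0.64 False [-2.1 -1.5 19.6] [-0.  -1.6  2.6]
0.66 False [-2.8 -1.2 24.7] [-0.  -1.7  3.3]
[600.6873801  -73.46679861  35.70774092]
[ 0.05371272  1.70342254 -3.27970132] [-0.5675584  -0.1726061  -0.92696319]
[[251.6, 203.5], [157.1, 284.2], [220.0, 284.3], [282.9, 284.4], [345.7, 284.4]]
[[252.0, 141.8], [183.5, 201.3], [229.1, 201.3], [274.8, 201.3], [320.5, 201.3]]
10.725
```

View pics/w3.png

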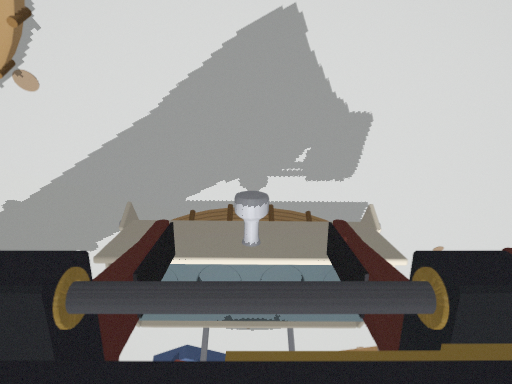

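w3 shows the drawer out, with the knob at about (251,204), which matches the prediction. The wells are mostly hidden by the gripper bar. I'll check the other view.

Run:
```python
import cv2
t=cv2.imread("pics/w4.png")[110:250,130:380]
cv2.imwrite("pics/w4c.png",cv2.resize(t,None,fx=3.2,fy=3.2,interpolation=cv2.INTER_CUBIC))
```

```text
(no output)
```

View pics/w4c.png

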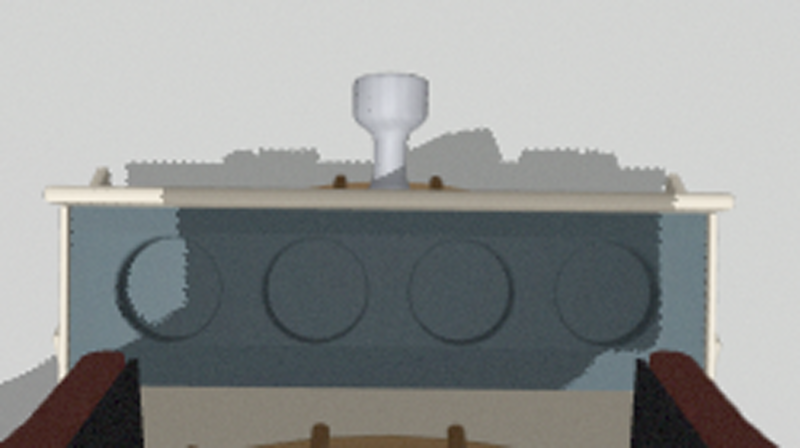

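The well rims in w4 are centred at about (182.7,200.6), (228.6,200.9), (274,201.1) and (319.3,201.1). That is within 1 px of the model, so I'll place the first ball.

```bash
cat > pp.py <<'E'
from h import *
from workcell import *
S=np.load("S.npy");M0=tool(S,0);Q0=list(q(M0));M=tool(S,.6);Q=list(q(M));z=M[:,2]
def place(ball,i):
    b=np.array([*ball,18.])
    manip.grip(.65,6)
    manip.goto(list(b+[0,0,60]),Q0)
    r=manip.movel(list(b),Q0,feed=120,contact_N=6)
    manip.grip(.2,6);manip.movel(list(b+[0,0,110]),Q0,feed=250)
    g=get_grip_width()*88;gf=get_gripper_force()
    w=wor(S,drw([27,-81.7+54*i,62.3],.6,0))[0]+3*z
    manip.goto(list(w-80*z),Q)
    manip.movel(list(w-15*z),Q,feed=150)
    r2=manip.movel(list(w),Q,feed=30,contact_N=4)
    print("well",i+1,"pick hit",r,"width",round(g,1),round(gf,1),"place hit",r2,np.round(M.T@(np.array(get_tool_pos())-w),1),get_grip_width()*88)
    manip.wait(.15);manip.grip(.45);manip.wait(.2)
    manip.movel(list(w-90*z),Q,feed=150)
    print(get_time())
E
python3 - <<'E'
from pp import *
manip.movel(list(np.array(get_tool_pos())+[0,0,30]),None)
place((447,249),0)
c=wcap(eyes,get_tool_pos(),get_tcp_rot(),"w5")
c=eyes.capture("side");cv2.imwrite("pics/s5.png",c["pixels"][:,:,::-1])
m=wor(S,drw([26,-81,62],.6,0));print(proj(c,m),[(a.round(1),n) for a,n in reds(c["pixels"],(100,150,310,270))])
c=eyes.capture("top");print(proj(c,m),[(a.round(1),n) for a,n in reds(c["pixels"],(125,150,340,300))])
M4=tool(S,.35);manip.goto(list(wor(S,drw([-20,0,250],.35,0))[0]),list(q(M4)));c=wcap(eyes,get_tool_pos(),get_tcp_rot(),"w6");print(proj(c,m),[(a.round(1),n) for a,n in reds(c["pixels"],(0,0,512,384))])
E
```

```text
well 1 pick hit False width 29.6 6.0 place hit True [-0.2  0.2 -2.6] 29.791963134111903
18.625
[[200.24526577 199.93193846]] [(array([249. , 174.9]), np.int32(32)), (array([285.2, 174.9]), np.int32(42)), (array([267.4, 184.7]), np.int32(47))]
[[292.32613626 227.56250067]] [(array([293.4, 227.2]), np.int32(97)), (array([190.9, 227.5]), np.int32(94)), (array([193.8, 260.3]), np.int32(96))]
[[182.59063343 197.9448632 ]] [(array([ 9.7, 13.1]), np.int32(530)), (array([181.4, 197. ]), np.int32(457))]
```

The first ball is seated at wrist pixel (181,197), against a predicted (183,198). I'll carry on with the other three, holding them slightly nearer the fingertips.

```bash
sed -i 's/18\.\]/19.]/; s/+3\*z/+2*z/' pp.py
python3 - <<'E'
from pp import *
place((445.5,171),1)
m=wor(S,drw([[26,-81+54*i,62] for i in range(4)],.6,0))
c=eyes.capture("top");print(proj(c,m[:2]).tolist(),[(a.round(1),n) for a,n in reds(c["pixels"],(125,150,340,300))])
place((528,176.5),2)
c=eyes.capture("top");print([(a.round(1),n) for a,n in reds(c["pixels"],(125,150,340,300))])
place((531.7,257.5),3)
M4=tool(S,.35);manip.goto(list(wor(S,drw([-20,0,250],.35,0))[0]),list(q(M4)));c=wcap(eyes,get_tool_pos(),get_tcp_rot(),"w7");print(proj(c,m).tolist(),[(a.round(1),n) for a,n in reds(c["pixels"],(0,0,512,384))],get_time())
E
```

```text
well 2 pick hit False width 29.2 6.0 place hit True [-0.1 -0.  -1.1] 29.621380604201672
26.475
[[292.3261362646331, 227.56250067182236], [301.80668274061753, 206.88119842476814]] [(array([303. , 206.9]), np.int32(99)), (array([190.8, 227.3]), np.int32(98)), (array([293.4, 227.2]), np.int32(94))]
well 3 pick hit False width 29.3 6.0 place hit True [-0.  -0.  -0.6] 29.218799026806142
33.4167
[(array([311.6, 186.5]), np.int32(90)), (array([303.3, 206.9]), np.int32(94)), (array([293.5, 227.4]), np.int32(93))]
well 4 pick hit False width 29.1 6.0 place hit True [-0.  -0.1 -0.2] 29.294825919047927
41.125
[[183.07369880905804, 198.11475765744962], [228.912254456576, 198.16447002074173], [274.7959422341195, 198.21246782794026], [320.681733446843, 198.25870313764838]] [(array([182.1, 197.6]), np.int32(463)), (array([227.8, 198.1]), np.int32(457)), (array([273.6, 198.6]), np.int32(448)), (array([319.4, 199.1]), np.int32(466))] 41.75
```

View pics/w7.png

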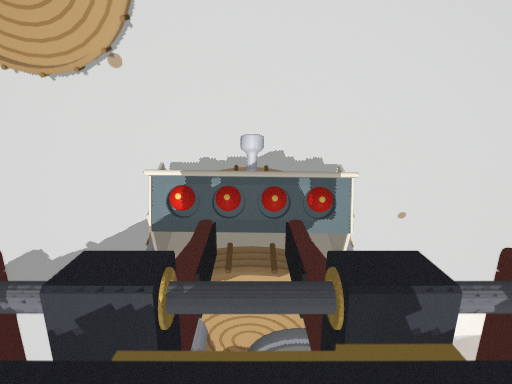

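All four balls sit in their wells at about (182,198), (228,198), (274,199) and (319,199), and none are on the dresser. Now I'll shut the drawer.

Run:
```python
from pp import *
kp=lambda th:wor(S,drw([-41,0,55],th,0))[0]+12*z
manip.grip(.65,20)
manip.goto(list(kp(.6)-80*z),Q);manip.movel(list(kp(.6)),Q,feed=120,contact_N=8)
manip.grip(.2,20);manip.wait(.1);print(get_grip_width()*88,get_time())
for th in np.r_[np.arange(.5,.05,-.1),.05,.02,0,-.02,-.04,-.06]:
    r=manip.movel(list(kp(th)),Q,feed=30 if th>.06 else 25,contact_N=20);f=np.array(get_contact_force());print(round(th,3),r,np.round(M0.T@f,1))
    if r or (th<.01 and np.linalg.norm(f)>22):break
p=np.array(get_tool_pos());print(p-kp(0),get_time())
manip.grip(.65);manip.wait(.1)
manip.movel(list(p-100*z),Q,feed=150)
manip.wait(.2);wcap(eyes,get_tool_pos(),get_tcp_rot(),"w8")
X=tool(S,0)[:,0];manip.goto(list(np.array(get_tool_pos())+80*X+[0,0,60]),list(q(tool(S,.7))))
c=wcap(eyes,get_tool_pos(),get_tcp_rot(),"w9")
for th in(0,.02):print(proj(c,wor(S,drw([[-41,0,55],[-6,0,78]],th,0))).tolist())
sd=eyes.capture("side");print([(a.round(1),n) for a,n in reds(sd["pixels"],(60,140,310,300))],get_time())
a=[cv2.resize(x["pixels"][b:b+192,l:l+256,::-1],None,fx=s,fy=s,interpolation=2) for x,b,l,s in((sd,130,30,1.5),)]+[cv2.resize(c["pixels"][:,:,::-1],(384,288))]
cv2.imwrite("pics/fin.png",np.hstack(a))
```

```text
27.092445892262695 44.4083
0.5 False [-0.2  5.4  1.6]
0.4 False [-0.5  5.   1.1]
0.3 False [0.1 5.2 1.5]
0.2 False [-0.1  5.3  1.6]
0.1 False [-0.6  5.4  2.1]
0.05 False [-0.1  5.7  2.9]
0.02 False [-0.3  4.9  3.6]
0.0 False [0.9 5.4 3.5]
-0.02 False [2.2 4.9 6. ]
-0.04 False [ 3.   7.9 10.2]
-0.06 False [ 3.8  8.  13.3]
[ 0.44981897 -0.03504936  0.10956892] 47.8167
[[250.8408305687399, 185.45837960465244], [250.74567588627704, 217.6534412518207]]
[[250.84394184490014, 184.33106067952522], [250.7495307107059, 216.90784390577892]]
[(array([195.3, 229.2]), np.int32(29)), (array([196.5, 242.7]), np.int32(73))] 50.2167
```

View pics/fin.png

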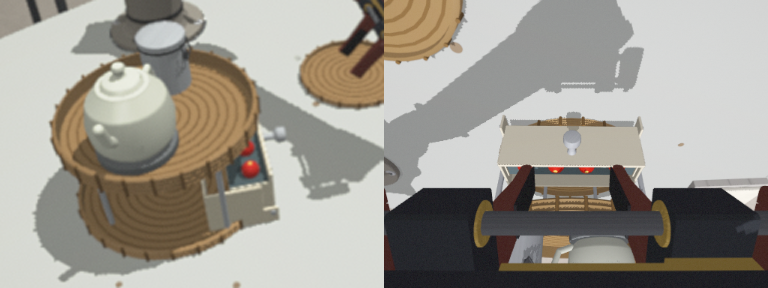

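The final picture shows the drawer shut, with the two visible balls in their wells at about (247,150) and (250,168). The kettle and caddy have not moved. A gentle push on the knob face will confirm that the drawer is on its stop.

Run:
```python
from pp import *
P=lambda x:list(wor(S,[[x,0,80]])[0])
manip.grip(0.0,10)
manip.goto(list(np.array(P(-110))-40*z),Q);manip.movel(P(-90),Q,feed=200)
r=manip.movel(P(-45),Q,feed=30,contact_N=14);x=M0.T@(wor(S,[[0,0,0]])[0]-np.array(get_tool_pos()));print(r,x,M0.T@np.array(get_contact_force()))
manip.movel(P(-110),Q,feed=100);manip.movel(list(np.array(P(-110))-90*z),Q,feed=200)
sd=eyes.capture("side");tp=eyes.capture("top")
m=wor(S,drw([[30,-81+54*i,62] for i in range(4)],0,0))
print(proj(sd,m).round(),[(a.round(1),n) for a,n in reds(sd["pixels"],(60,140,310,300))],[(a.round(1),n) for a,n in reds(tp["pixels"],(100,100,400,330))],proj(tp,m).round(),get_time())
c=wcap(eyes,get_tool_pos(),get_tcp_rot(),"w10")
cv2.imwrite("pics/fin2.png",np.hstack([cv2.resize(sd["pixels"][130:322,30:286,::-1],(400,300),interpolation=2),cv2.resize(c["pixels"][:,:,::-1],(400,300))]))
```

```text
True [-60.05419168  -0.14085875  79.57239408] [ 2.0096076   0.27504127 -0.94339094]
[[185. 204.]
 [188. 216.]
 [191. 229.]
 [195. 244.]] [(array([195.3, 229.2]), np.int32(29)), (array([196.6, 242.7]), np.int32(72))] [(array([304.3, 234.6]), np.int32(47))] [[309. 236.]
 [318. 215.]
 [328. 195.]
 [336. 175.]] 54.5
```

View pics/fin2.png

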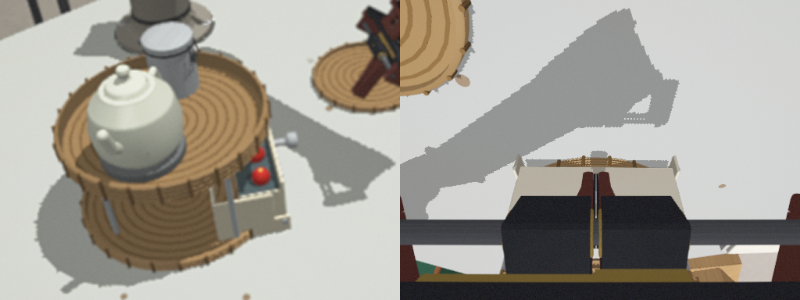

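```bash
python3 -c "
from workcell import *
print(manip.close_job(),get_time())"
```

```text
the job is handed in; nothing more can be done
the job is handed in; nothing more can be done
```

I tipped the drawer out, lowered one ball into each of the four wells, tipped it shut against its stop with the balls in place, and handed the job in at about 54.5 s; no verdict was returned.

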